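# Start the lifting eye in the cylinder head

## Task

Two lifting eyes belong on this diesel cylinder head: one is already screwed home, and the other, the one that stands high, has only been stood in its threaded boss and still rests on top of the thread. Without lifting it out of its hole, turn that eye backward (anticlockwise from above) until you feel it drop off the end of the thread, stop there, then screw it forward (clockwise) one turn, so that it is properly started. Finish holding: the program ends with the fingers still closed on the eye, which stands still, and all the other things on the bench and on the head are left where they are.

Things in the scene. Friction and masses are not known exactly. Their poses are not given: they have to be found in the camera images.
- cylinder_head: Aluminium cylinder head, 280 x 200 mm, top face 110 mm above the bench, fixed; place and yaw (any) vary. Origin on the bench under its middle, x along its length, z up. Round bosses, 76 mm wide, tops at 122 mm, on the centre line: x = -95 mm the eye to start, x = +95 mm the other eye, screwed home, its ring top at 212 mm. Between them valve springs, tops 160 mm above the bench.
- lifting_eye: The lifting eye to start, steel, about 0.85 kg. Origin on its upright axis at the underside of its collar (65 mm wide, 8 mm thick), z up; 150.5 mm above the bench when at the start of the thread. Above it a round-bar ring in the y-z plane, 90 mm outside, 50 mm inside, 20 mm thick (along x), ring centre 45 mm above the origin. Below, the bare 24 mm thread. It only turns and moves along its axis.
- eye_top (a point): The middle of the ring's top bar, on the eye's axis, 80 mm above the eye's origin (10 mm below the ring's highest point); axes as the eye's. The bar, 20 mm thick, can be pinched here from above across x.
- eye_height (a joint): Height of the lifting eye along its axis (m): 0 at the start of the thread, where it lands after the drop; 0.0014 to 0.0027 at first, on top of the thread. Turning back lifts it 0.5 mm per rad to almost 0.003, then it drops by its own weight if held loosely or let go; a tight grip may hold it up. Right-hand thread, pitch 3 mm: about -0.003 after one turn; axial play 0.6 mm. Top of travel 0.04.
- eye_turn (a joint): Turning angle of the lifting eye (rad), counted on over whole turns: grows clockwise from above (screwing in), falls anticlockwise. Its zero is an arbitrary mark, not the drop; the drop comes 0.6 to 2.3 rad back from the start. It turns easily (0.03 N m) and stays where it is left.
- socket: Bystander: a steel socket, 28 mm wide, 38 mm tall, standing on the head's top face beside the fixed eye; origin under its middle.
- retainer: Bystander: a loose valve spring retainer, a steel disc 34 mm wide, 10 mm high, lying on the head's top face beside the eye to start; origin under its middle.
- spring0: Bystander: a valve spring, 34 mm wide, 48 mm tall, standing on the cardboard; origin under its middle.
- spring1: Bystander: another such valve spring on the cardboard.
- valve: Bystander: an engine valve, 42 mm wide at its disc, 118 mm tall, standing on its disc on the cardboard; origin under its middle.
- wrench: Bystander: a wrench, 220 mm long, lying on the bench to the robot's left.
- screwdriver: Bystander: a screwdriver, 210 mm long, lying on the bench to the robot's left.
- oil_bottle: Bystander: a grey plastic bottle, 68 mm wide, 170 mm tall, standing on the bench to the robot's right; origin under its middle.

How it is judged:
By the outcome, as a careful person would: the job done as asked, in the order asked, and still so for the second after the job is handed in, while the arm keeps its last pose, push and grip.
It also fails if it takes over 72 s, if anything falls off the work surface, if the arm or the gripper's body presses on something with over 40 N, if the wrist force passes 120 N, or if a joint passes its speed limit or range.

## Robot

A 6-joint arm with a two-finger parallel gripper is mounted at the origin on the work surface. World frame = base frame: x ahead of the robot, y to its left, z up, the work surface at z = 0. Lengths are in m, angles in rad, forces in N, time in s.
With the tool pointing down it reaches from about 0.325 to 0.775 m from the base axis. Payload 5.5 kg.
Tool frame: the origin (TCP) lies midway between the tips of the shut fingers; the grasp point (between the pads) lies 19 mm behind it (manip.hold_point_z is the z of the grasp point in the tool frame, in m); z points along the fingers, x is the direction in which the jaws open and shut, and the axes are right-handed (so a half turn about z gives the same grasp; the last joint's range is limited). The gripper opens to 85 mm and grips with 20 to 120 N. Pads are 22 mm wide; open, the fingers measure 114 mm over their backs; the gripper's body (76 mm by 85 mm) begins 54 mm behind the grasp point. The pads swing forward as they close: fully open they stand 13 mm farther back than shut.
Start: joints at [1.232, 0.091, 1.231, -0, 1.82, -0.057], TCP at [0.167, 0.576, 0.231] pointing down, gripper open.
Joint ranges: [-2.87, 2.87], [-0.86, 2.18], [0.17, 2.46], [-1.51, 4.65], [0.06, 2.69], [-2.65, 2.65]. Speed limits (rad/s): [2.57, 2.57, 3.01, 3.14, 3.14, 3.14].

## Interface

Orientations are given as a 3x3 rotation matrix whose columns are the frame's x, y, z axes.
In Python, from workcell import telemetry, grab_frame, camera_info, workorder, manip gives the robot as it stands. The module is installed in compiled form; this text tells all that it offers.
- The arm moves only by the tool drive_tool, never from a script. Its argument "targets" is one flat list of numbers, 7 for each row, row after row: the shift along the tool's x, y, z in m, then the turn, a rotation vector about the tool's x, y, z in degrees, then the finger opening in m, from 0 to 0.0854. In form: [dx, dy, dz, rx, ry, rz, grip, dx, dy, dz, rx, ry, rz, grip, ...]. A call has 1 to 12 rows; each row is the pose to reach, as a shift and turn from the pose commanded when the call began, along the tool's axes at that moment; what a row does not reach only later rows make up. A row lasts 1/10 s, in which the tool goes at most 50 mm and 8.59 degrees, less where a joint would pass 70% of its speed; a pose out of reach is approached as far as the arm can. A call with a gripper value outside its range is refused whole. The fingers move at their own pace and stop on an object; the grip force is fixed at half the most. Time passes only in rows, so rows that repeat a pose let the fingers close. It gives the time, the measured TCP pose, the force and the opening at its end, in the units of the state.
- telemetry.read_state(): the state, without advancing time (a new reading comes with each control period).
- grab_frame(name): name is "scene" or "top"; returns the picture (400x640x3 uint8, red, green, blue); there is no depth.
- camera_info(name): a dict with "intrinsics" (3x3 intrinsics, pixels), "eye" and "rotation" of the camera in the world. Camera axes: x right, y down, z forward; pixel columns grow to the right and rows downward; lengths in m; the calibration is good to about 2 mm. A picture is of the moment at which its call begins. camera_info takes no time and is no camera call.
- workorder.close_job(): hands the job in, once; it reports no verdict.
The state is a dict: "clock": time; "joint_positions": joint angles; "joint_velocities": joint speeds; "joint_torque": joint torques, N m; "ee_pos": TCP position; "tool_rot": TCP orientation; "wrist_force": force on the tool from outside, world axes, zero at the start; "wrist_torque": the same for the moment, N m; "finger_gap": finger opening in m.
Only numpy, scipy, OpenCV 4.12 (cv2) and the standard library are available. Lean on these libraries where they do the work, as an engineer would, in place of code of your own. Each camera call takes 0.05 s, during which the arm holds its last target.

## Working session

There is one attempt and no reset: what is moved stays moved. The work goes in short steps, Python scripts to look and compute and a tool call to move; the robot and the scene stay as the last step left them, time stands still between calls to the robot, and variables do not carry over. Pictures are saved under pics/ and viewed, and the job is handed in when it is done.

Besides the shell and the picture viewer there is one more tool, called after ">>>" as name(argument=value, ...), one argument or row to a line, values as JSON. drive_tool: Moves the arm, as the interface text tells. Its arguments: {"type":"object","properties":{"targets":{"type":"array"}},"required":["targets"]}

```bash
mkdir -p pics; python3 - <<'E'
from workcell import telemetry, grab_frame, camera_info, manip
import cv2
print(manip.hold_point_z)
for n in("scene","top"):
    im=grab_frame(n); cv2.imwrite(f"pics/{n}0.png",im[:,:,::-1])
    c=camera_info(n); print(n,c)
s=telemetry.read_state()
for k in s: print(k,s[k])
E
```

```text
-0.0187
scene {'intrinsics': array([[442.93499147,   0.        , 316.59002819],
       [  0.        , 442.93499147, 199.73019692],
       [  0.        ,   0.        ,   1.        ]]), 'eye': array([ 1.34924029, -0.51251284,  1.00274708]), 'rotation': array([[ 0.51736428,  0.56717737, -0.64081513],
       [ 0.85576071, -0.34533809,  0.38524695],
       [-0.00279452, -0.74769742, -0.6640337 ]])}
top {'intrinsics': array([[428.70942869,   0.        , 320.64541602],
       [  0.        , 428.70942869, 200.7933652 ],
       [  0.        ,   0.        ,   1.        ]]), 'eye': array([ 0.2513797 , -0.00863628,  1.52027085]), 'rotation': array([[-0.00899944, -0.98090403,  0.19428407],
       [-0.99990238,  0.00675077, -0.01223314],
       [ 0.01068797, -0.1943752 , -0.98086903]])}
clock 0.1
joint_positions [ 1.23228645e+00  9.17867922e-02  1.23175826e+00  1.08030662e-06
  1.81979049e+00 -5.66591166e-02]
joint_velocities [-0.00136346  0.00021796 -0.00408197 -0.00020519 -0.00141362 -0.00074464]
joint_torque [ 2.08788319e-03 -4.60219789e+01 -4.19216824e+01 -4.79606319e-05
  1.06754599e-02  2.01873735e-05]
ee_pos [0.166776   0.57609857 0.23026607]
tool_rot [[ 2.78133099e-01  9.60542369e-01 -5.79770108e-04]
 [ 9.60540968e-01 -2.78133685e-01 -1.64363514e-03]
 [-1.74003479e-03 -9.97436050e-05 -9.99998481e-01]]
wrist_force [-0.30878047 -0.33817662 -0.87794235]
wrist_torque [-0.01183404  0.00560321 -0.00189932]
finger_gap 0.08538686865539603
```

View pics/scene0.png

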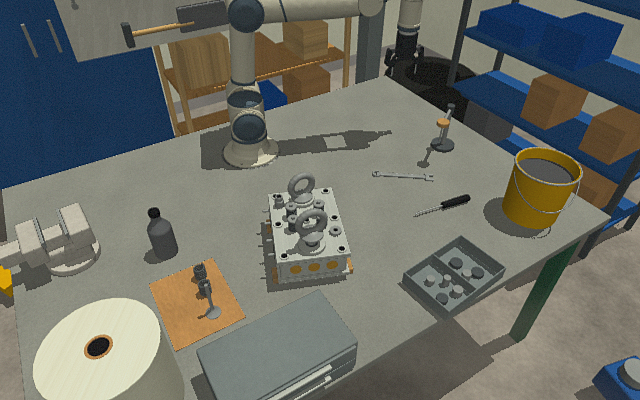

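View pics/top0.png

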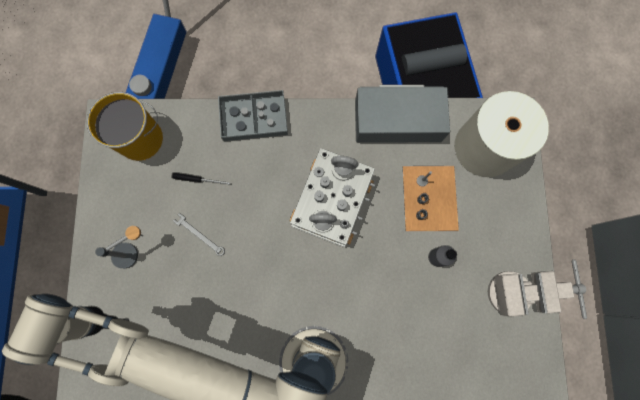

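```bash
python3 - <<'E'
import cv2
a=cv2.imread("pics/scene0.png")[160:290,250:370]; cv2.imwrite("pics/s0c.png",cv2.resize(a,None,fx=4.6,fy=4.6,interpolation=cv2.INTER_CUBIC))
a=cv2.imread("pics/top0.png")[140:255,275:395]; cv2.imwrite("pics/t0c.png",cv2.resize(a,None,fx=5,fy=5,interpolation=cv2.INTER_CUBIC))
E
```

```text
(no output)
```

View pics/s0c.png

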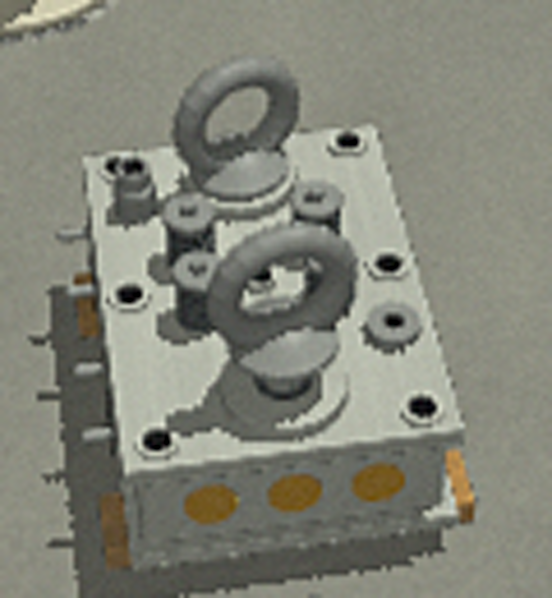

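View pics/t0c.png

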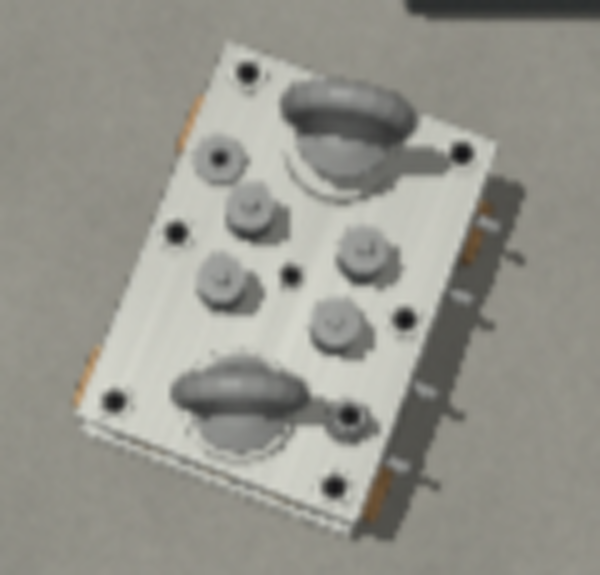

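```bash
cat > h.py <<'E'
import numpy as np, cv2
from scipy.optimize import least_squares
from workcell import camera_info
C={n:camera_info(n) for n in("scene","top")}
def proj(n,P):
    c=C[n]; p=(np.atleast_2d(P)-c["eye"])@c["rotation"]; q=p@c["intrinsics"].T; return q[:,:2]/q[:,2:]
def ray(n,uv):
    c=C[n]; d=np.linalg.inv(c["intrinsics"])@[uv[0],uv[1],1]; return c["eye"],c["rotation"]@d
def onplane(n,uv,z):
    e,d=ray(n,uv); return e+d*(z-e[2])/d[2]
def tri(us,ut):
    A=[];b=[]
    for n,uv in(("scene",us),("top",ut)):
        e,d=ray(n,uv); d=d/np.linalg.norm(d); M=np.eye(3)-np.outer(d,d); A.append(M); b.append(M@e)
    return np.linalg.lstsq(np.vstack(A),np.hstack(b),rcond=None)[0]
def uncrop(p,f,o): return (np.array(p,float)+.5)/f-.5+np.array(o)
E
python3 - <<'E'
from h import *
T=uncrop([(228,42),(497,145),(352,522),(78,410)],5,(275,140))
S=uncrop([(375,125),(84,157),(128,472),(463,432)],4.6,(250,160))
for n,Q in(("top",T),("scene",S)):
    P=np.array([onplane(n,q,.11) for q in Q]); print(n,P.round(4).tolist(),np.linalg.norm(np.diff(np.vstack([P,P[:1]]),axis=0),axis=1).round(4),P.mean(0).round(4))
E
```

```text
top [[0.7157, -0.0264, 0.11], [0.6413, -0.2091, 0.11], [0.3853, -0.1051, 0.11], [0.461, 0.0755, 0.11]] [0.1973 0.2764 0.1958 0.2743] [ 0.5508 -0.0663  0.11  ]
scene [[0.4591, 0.0761, 0.11], [0.3858, -0.1085, 0.11], [0.6453, -0.2098, 0.11], [0.7195, -0.0297, 0.11]] [0.1986 0.2786 0.1947 0.2811] [ 0.5524 -0.068   0.11  ]
```

```bash
cat >> h.py <<'E'
def torus(c,yaw):
    a=np.linspace(0,2*np.pi,120,endpoint=False); b=np.linspace(0,2*np.pi,40,endpoint=False)
    A,B=np.meshgrid(a,b); r=.035+.01*np.cos(B)
    L=np.stack([.01*np.sin(B),r*np.cos(A),r*np.sin(A)],-1).reshape(-1,3)
    R=np.array([[np.cos(yaw),-np.sin(yaw),0],[np.sin(yaw),np.cos(yaw),0],[0,0,1]])
    return L@R.T+c
def overlay(n,img,c,yaws,f,o,sz,out):
    im=cv2.resize(img[o[1]:o[1]+sz[1],o[0]:o[0]+sz[0]],None,fx=f,fy=f,interpolation=cv2.INTER_CUBIC)
    for y,col in yaws:
        m=np.zeros(im.shape[:2],np.uint8)
        q=(proj(n,torus(c,y))+.5-np.array(o))*f-.5
        for p in q.astype(int): cv2.circle(m,tuple(int(v) for v in p),4,255,-1)
        m=cv2.erode(m,np.ones((9,9)))
        cs,_=cv2.findContours(m,cv2.RETR_LIST,cv2.CHAIN_APPROX_NONE); cv2.drawContours(im,cs,-1,col,1)
    cv2.imwrite(out,im)
E
python3 - <<'E'
from h import *
yh=np.radians(158.2)
c=np.array([.5516,-.067,0])-.095*np.array([np.cos(yh),np.sin(yh),0])+[0,0,.1975]
print(c)
l,r=[onplane("top",uncrop(p,5,(275,140)),.1975) for p in((281,105),(416,118))]; print(l,r,(l+r)/2,np.linalg.norm(l-r),np.degrees(np.arctan2(*(l-r)[[1,0]])))
yaw=np.arctan2(*(l-r)[[1,0]])-np.pi/2
Y=[(yaw,(0,0,255))]
overlay("top",cv2.imread("pics/top0.png"),c,Y,8,(320,145),(55,50),"pics/o1.png")
overlay("scene",cv2.imread("pics/scene0.png"),c,Y,8,(285,195),(55,60),"pics/o2.png")
a=cv2.imread("pics/o1.png");b=cv2.imread("pics/o2.png");b=cv2.copyMakeBorder(b,0,0,0,0,0)
h=max(a.shape[0],b.shape[0]); f=[cv2.copyMakeBorder(x,0,h-x.shape[0],0,0,0) for x in(a,b)]
cv2.imwrite("pics/o3.png",cv2.resize(np.hstack(f),None,fx=.9,fy=.9))
E
```

```text
[ 0.63980615 -0.10227994  0.1975    ]
[ 0.64452355 -0.05887303  0.1975    ] [ 0.63536622 -0.14529967  0.1975    ] [ 0.63994489 -0.10208635  0.1975    ] 0.08691041895198381 83.9517967377659
```

View pics/o3.png

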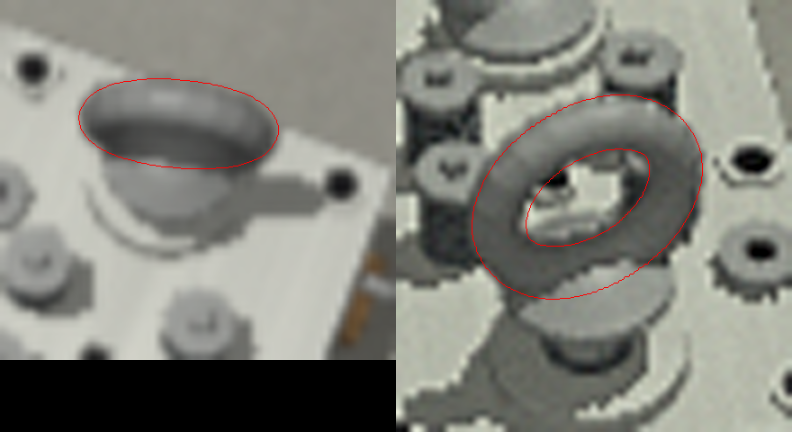

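>>> drive_tool(
  targets=[0,0,-0.04,0,0,0,0.0854,0,0,-0.08,0,0,0,0.0854,-0.03,0.04,-0.08,0,0,5,0.0854,-0.06,0.075,-0.08,0,0,10,0.0854,-0.09,0.11,-0.08,0,0,15,0.0854,-0.12,0.148,-0.08,0,0,20,0.0854,-0.15,0.185,-0.08,0,0,25,0.0854,-0.18,0.223,-0.08,0,0,30,0.0854,-0.21,0.26,-0.08,0,0,35,0.0854,-0.24,0.297,-0.08,0,0,40,0.0854,-0.27,0.334,-0.08,0,0,45,0.0854,-0.3,0.371,-0.08,0,0,50,0.0854],
)

```text
clock: 1.3
ee_pos: [0.4404, 0.1832, 0.311]
tool_rot: [[0.916, 0.401, -0.0], [0.401, -0.916, -0.0], [-0.0, -0.0, -1.0]]
wrist_force: [0.5, 0.7, -0.5]
finger_gap: 0.0858
```

>>> drive_tool(
  targets=[0.0083,0.043,0,0,0,4,0.0854,0.0167,0.086,0,0,0,8,0.0854,0.025,0.129,0,0,0,12,0.0854,0.0333,0.172,0,0,0,16,0.0854,0.0417,0.215,0,0,0,20,0.0854,0.05,0.258,0,0,0,24,0.0854,0.0583,0.3,0,0,0,28,0.0854,0.0667,0.343,0,0,0,30,0.0854,0.0667,0.343,0,0,0,30,0.0854,0.0667,0.343,0,0,0,30,0.0854,0.0667,0.343,0,0,0,30,0.0854],
)

```text
clock: 2.4
ee_pos: [0.6392, -0.101, 0.3115]
tool_rot: [[0.994, -0.106, 0.0], [-0.106, -0.994, 0.0], [0.0, -0.0, -1.0]]
wrist_force: [0.1, -0.0, 0.3]
finger_gap: 0.0855
```

```bash
cat > snap.py <<'E'
import sys,cv2,numpy as np
from workcell import grab_frame,telemetry
t=sys.argv[1]; out=[]
for n,o,sz in(("top",(310,125),(80,75)),("scene",(270,180),(80,75))):
    im=grab_frame(n)[:,:,::-1]; cv2.imwrite(f"pics/{n}_{t}.png",im)
    out.append(cv2.resize(im[o[1]:o[1]+sz[1],o[0]:o[0]+sz[0]],None,fx=5,fy=5,interpolation=cv2.INTER_CUBIC))
cv2.imwrite(f"pics/c_{t}.png",np.hstack(out))
s=telemetry.read_state(); print(s["clock"],s["ee_pos"].round(4),np.degrees(np.arctan2(s["tool_rot"][1][0],s["tool_rot"][0][0])).round(2),np.round(s["wrist_force"],2),np.round(s["wrist_torque"],3),np.round(s["finger_gap"],4),np.degrees(s["joint_positions"]).round(1)[[0,5]])
E
python3 snap.py a
```

```text
2.5 [ 0.6391 -0.1005  0.3125] -6.06 [-0.04 -0.3   0.55] [ 0.008  0.041 -0.004] 0.0855 [-12.   -5.9]
```

View pics/c_a.png

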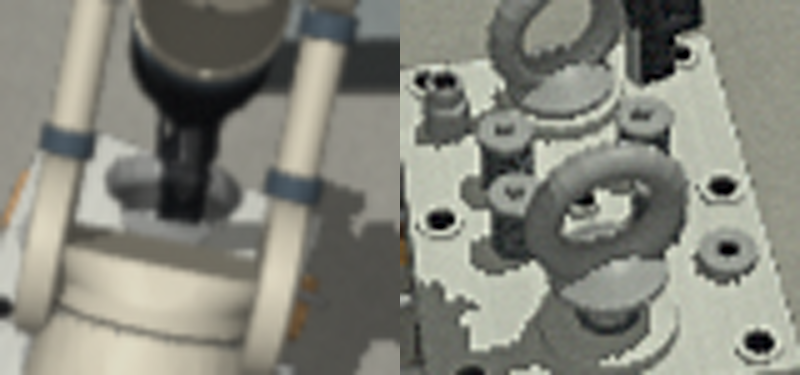

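>>> drive_tool(
  targets=[0,0,0.03,0,0,0,0.0854,0,0,0.06,0,0,0,0.0854,0,0,0.08,0,0,0,0.0854,0,0,0.09,0,0,0,0.0854,0,0,0.098,0,0,0,0.0854,0,0,0.098,0,0,0,0.05,0,0,0.098,0,0,0,0.035,0,0,0.098,0,0,0,0.027,0,0,0.098,0,0,0,0.027],
)

```text
clock: 3.4
ee_pos: [0.6399, -0.1018, 0.2145]
tool_rot: [[0.994, -0.107, 0.002], [-0.107, -0.994, -0.0], [0.002, 0.0, -1.0]]
wrist_force: [-0.3, -0.1, -0.4]
finger_gap: 0.0287
```

```bash
python3 snap.py b
```

```text
3.5 [ 0.6397 -0.1018  0.2139] -6.15 [-0.54  0.52 -0.52] [-0.075  0.028 -0.02 ] 0.027 [-12.1  -5.9]
```

View pics/c_b.png

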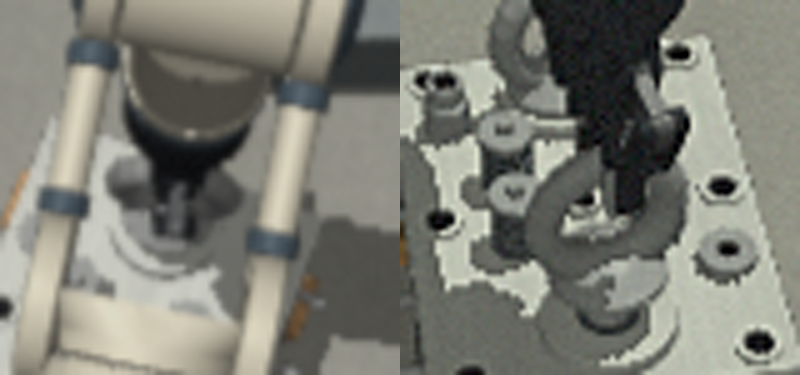

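>>> drive_tool(
  targets=[0,0,0,0,0,0,0.023,0,0,0,0,0,0,0.022,0,0,0,0,0,0,0.022],
)

```text
clock: 3.8
ee_pos: [0.6381, -0.1018, 0.2138]
tool_rot: [[0.994, -0.108, -0.003], [-0.108, -0.994, 0.0], [-0.003, 0.0, -1.0]]
wrist_force: [-7.0, 0.7, 3.1]
finger_gap: 0.0221
```

```bash
python3 snap.py c;python3 snap.py c2
```

```text
3.9 [ 0.6381 -0.1018  0.2138] -6.17 [-7.19  0.77  4.12] [ 0.05   1.092 -0.076] 0.022 [-12.1  -5.9]
4.0 [ 0.6381 -0.1018  0.2138] -6.18 [-7.08  0.51  3.44] [ 0.08   1.227 -0.067] 0.022 [-12.1  -5.9]
```

>>> drive_tool(
  targets=[-0.0013,0,0,0,0,0,0.022,-0.0026,0,0,0,0,0,0.022,-0.0026,0,0,0,0,0,0.022,-0.0026,0,0,0,0,0,0.0215],
)

```text
clock: 4.4
ee_pos: [0.6372, -0.1015, 0.2133]
tool_rot: [[0.994, -0.107, 0.001], [-0.107, -0.994, -0.0], [0.001, 0.0, -1.0]]
wrist_force: [0.9, -0.1, 1.2]
finger_gap: 0.0217
```

```bash
python3 snap.py d;python3 snap.py d2
```

```text
4.5 [ 0.6372 -0.1014  0.2133] -6.14 [ 0.75 -0.22 -0.57] [ 0.032 -0.101  0.001] 0.0215 [-12.1  -5.9]
4.6 [ 0.6371 -0.1015  0.2133] -6.15 [ 1.25 -0.26  0.94] [-0.032 -0.172 -0.053] 0.0214 [-12.1  -5.9]
```

>>> drive_tool(
  targets=[0,0,0,0,0,-6,0.021,0,0,0,0,0,-12,0.021,0,0,0,0,0,-18,0.021,0,0,0,0,0,-24,0.021,0,0,0,0,0,-30,0.021,0,0,0,0,0,-30,0.021],
)

```text
clock: 5.2
ee_pos: [0.6367, -0.1016, 0.2133]
tool_rot: [[0.914, 0.405, -0.0], [0.405, -0.914, -0.0], [-0.001, 0.0, -1.0]]
wrist_force: [-0.5, -0.7, 0.6]
finger_gap: 0.0209
```

```bash
python3 snap.py e;python3 snap.py e2
```

```text
5.3 [ 0.6368 -0.1016  0.2132] 23.69 [-0.66  0.04  0.83] [-0.143  0.17   0.038] 0.0207 [-12.1 -35.8]
5.4 [ 0.6368 -0.1016  0.2132] 23.73 [-1.13 -1.29  1.16] [-0.222  0.13  -0.003] 0.0208 [-12.1 -35.8]
```

View pics/c_e2.png

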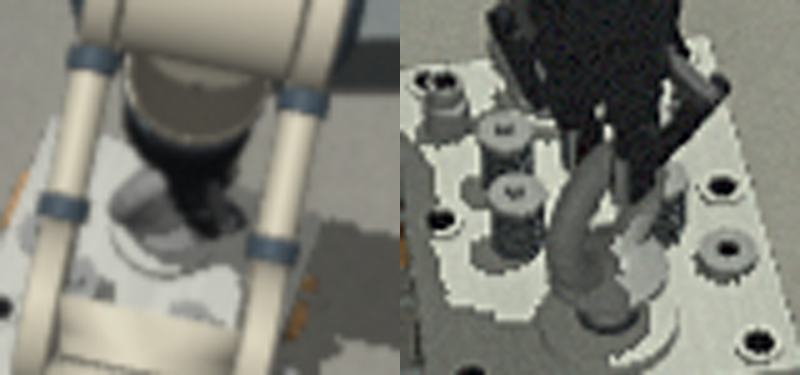

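```bash
cat > col.py <<'E'
import sys,cv2,numpy as np
ims=[]
for t in sys.argv[1:]:
    im=cv2.imread(f"pics/scene_{t}.png")[225:260,295:345]; im=cv2.resize(im,None,fx=7,fy=7,interpolation=cv2.INTER_NEAREST)
    for y in range(0,245,35): cv2.line(im,(0,y),(349,y),(0,255,255) ,1)
    cv2.putText(im,t,(5,20),0,.6,(0,0,255),2); ims.append(im)
if len(ims)%2: ims.append(ims[-1]*0)
cv2.imwrite("pics/col_"+sys.argv[-1]+".png",np.vstack([np.hstack(ims[i:i+2]) for i in range(0,len(ims),2)]))
for t in sys.argv[1:]:
    g=cv2.cvtColor(cv2.imread(f"pics/scene_{t}.png"),cv2.COLOR_BGR2GRAY).astype(float)
    print(t,g[232:252,312:320].mean(1).round(0).astype(int).tolist())
E
python3 col.py 0 d2 e e2
```

```text
[ WARN:0@0.019] global loadsave.cpp:275 findDecoder imread_('pics/scene_0.png'): can't open/read file: check file path/integrity
Traceback (most recent call last):
  File "col.py", line 4, in <module>
    im=cv2.imread(f"pics/scene_{t}.png")[225:260,295:345]; im=cv2.resize(im,None,fx=7,fy=7,interpolation=cv2.INTER_NEAREST)
       ~~~~~~~~~~~~~~~~~~~~~~~~~~~~~~~~~^^^^^^^^^^^^^^^^^
TypeError: 'NoneType' object is not subscriptable
```

```bash
cp pics/scene0.png pics/scene_0.png; python3 col.py 0 d2 e e2
```

```text
0 [156, 164, 156, 153, 151, 150, 150, 149, 142, 112, 81, 76, 73, 68, 78, 108, 122, 131, 152, 173]
d2 [163, 161, 151, 158, 154, 155, 154, 154, 145, 116, 85, 77, 76, 70, 82, 112, 124, 134, 156, 178]
e [142, 144, 133, 146, 144, 137, 127, 122, 113, 95, 82, 80, 76, 70, 82, 112, 125, 135, 157, 179]
e2 [144, 145, 132, 146, 144, 135, 127, 124, 113, 94, 82, 79, 76, 71, 82, 110, 125, 134, 158, 178]
```

View pics/col_e2.png

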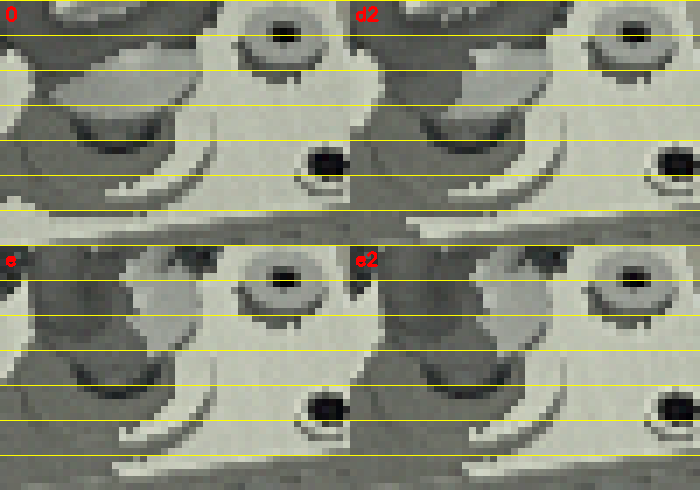

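```bash
cat > p.py <<'E'
import sys,cv2,numpy as np
from workcell import grab_frame,telemetry
t=sys.argv[1]
if t!='x':
  im=grab_frame("scene")[:,:,::-1]; cv2.imwrite(f"pics/scene_{t}.png",im)
  s=telemetry.read_state(); print(round(s["clock"],2),s["ee_pos"].round(4),np.degrees(np.arctan2(s["tool_rot"][1][0],s["tool_rot"][0][0])).round(2),np.round(s["wrist_force"],2),np.round(s["wrist_torque"],3),np.round(s["finger_gap"],4),np.degrees(s["joint_positions"]).round(1)[5])
for q in sys.argv[1:]:
  if q=='x': continue
  g=cv2.cvtColor(cv2.imread(f"pics/scene_{q}.png"),cv2.COLOR_BGR2GRAY).astype(float)
  print(q,"A",g[236:250,308:316].mean(1).astype(int).tolist(),"B",g[232:244,318:322].mean(1).astype(int).tolist())
E
python3 p.py x 0 d2 e e2
```

```text
0 A [147, 146, 144, 146, 149, 135, 90, 84, 79, 49, 57, 99, 104, 102] B [140, 152, 151, 149, 151, 148, 133, 126, 136, 136, 137, 142]
d2 A [132, 132, 127, 135, 146, 140, 96, 86, 79, 48, 59, 103, 106, 103] B [145, 157, 155, 155, 153, 151, 137, 128, 141, 140, 141, 143]
e A [106, 101, 97, 94, 95, 96, 89, 89, 81, 49, 59, 103, 106, 104] B [150, 153, 152, 151, 155, 152, 136, 125, 148, 141, 141, 145]
e2 A [107, 101, 96, 94, 95, 95, 88, 89, 81, 49, 59, 102, 107, 104] B [151, 153, 153, 151, 153, 151, 135, 126, 149, 140, 143, 145]
```

>>> drive_tool(
  targets=[0,0,0,0,0,-6,0.021,0,0,0,0,0,-6,0.021],
)

```text
clock: 5.6
ee_pos: [0.6367, -0.1016, 0.2131]
tool_rot: [[0.867, 0.497, -0.001], [0.497, -0.867, -0.0], [-0.001, -0.0, -1.0]]
wrist_force: [-1.6, -2.1, 0.2]
finger_gap: 0.0213
```

```bash
python3 p.py f
```

```text
5.65 [ 0.6368 -0.1016  0.2131] 29.68 [-1.78 -1.28 -0.55] [-0.244  0.206 -0.048] 0.0207 -41.8
f A [85, 88, 93, 96, 97, 98, 87, 90, 83, 49, 58, 105, 104, 104] B [150, 151, 153, 153, 153, 152, 139, 127, 155, 145, 140, 144]
```

>>> drive_tool(
  targets=[-0.0005,0,0,0,0,-7,0.021,-0.0005,0,0,0,0,-7,0.021],
)

```text
clock: 5.85
ee_pos: [0.6365, -0.1016, 0.2129]
tool_rot: [[0.801, 0.599, -0.0], [0.599, -0.801, 0.0], [-0.0, -0.0, -1.0]]
wrist_force: [-0.3, -0.8, -0.5]
finger_gap: 0.0214
```

```bash
python3 p.py g
```

```text
5.9 [ 0.6366 -0.1016  0.213 ] 36.61 [-0.75 -1.03 -0.14] [-0.061  0.086 -0.038] 0.0212 -48.7
g A [82, 84, 85, 90, 94, 97, 93, 88, 78, 51, 56, 103, 107, 105] B [149, 150, 151, 153, 154, 156, 149, 133, 147, 139, 143, 125]
```

>>> drive_tool(
  targets=[0,0,0,0,0,-7,0.021,0,0,0,0,0,-7,0.021],
)

```text
clock: 6.1
ee_pos: [0.6363, -0.1017, 0.213]
tool_rot: [[0.723, 0.691, -0.001], [0.691, -0.723, 0.0], [-0.0, -0.001, -1.0]]
wrist_force: [-1.5, -0.3, -0.8]
finger_gap: 0.0212
```

```bash
python3 p.py h
```

```text
6.15 [ 0.6365 -0.1017  0.2131] 43.55 [-1.51 -0.93 -1.04] [-0.097  0.209 -0.03 ] 0.0208 -55.7
h A [82, 82, 84, 87, 94, 99, 93, 89, 77, 49, 60, 104, 105, 105] B [151, 152, 152, 154, 156, 144, 132, 109, 113, 133, 143, 145]
```

```bash
python3 col.py e2 f g h >/dev/null
```

```text
(no output)
```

View pics/col_h.png

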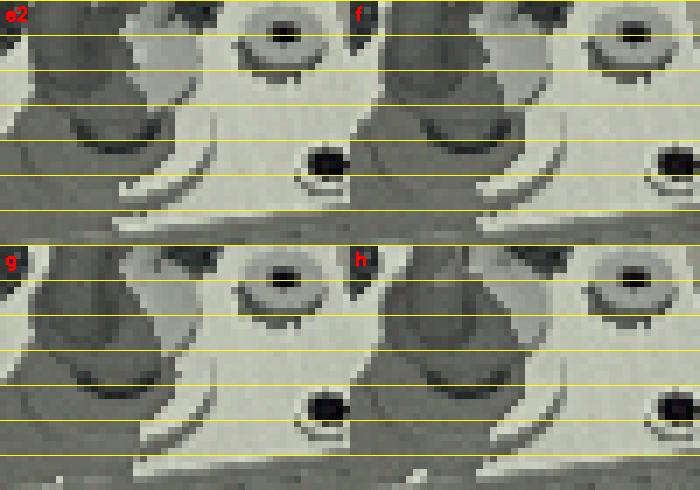

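```bash
cat > df.py <<'E'
import sys,cv2,numpy as np
t=sys.argv[1:]
G=[cv2.cvtColor(cv2.imread(f"pics/scene_{q}.png"),cv2.COLOR_BGR2GRAY).astype(float)[222:257,295:345] for q in t]
out=[]
for i in range(len(G)-1):
    d=np.clip(128+4*(G[i+1]-G[i]),0,255).astype(np.uint8); d=cv2.resize(d,None,fx=8,fy=8,interpolation=cv2.INTER_NEAREST)
    cv2.putText(d,t[i]+"-"+t[i+1],(5,270),0,.6,255,2); out.append(d)
if len(out)%2: out.append(out[-1]*0)
cv2.imwrite("pics/df_"+t[-1]+".png",np.vstack([np.hstack(out[i:i+2]) for i in range(0,len(out),2)]))
E
python3 df.py e e2 f g h
```

```text
(no output)
```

View pics/df_h.png

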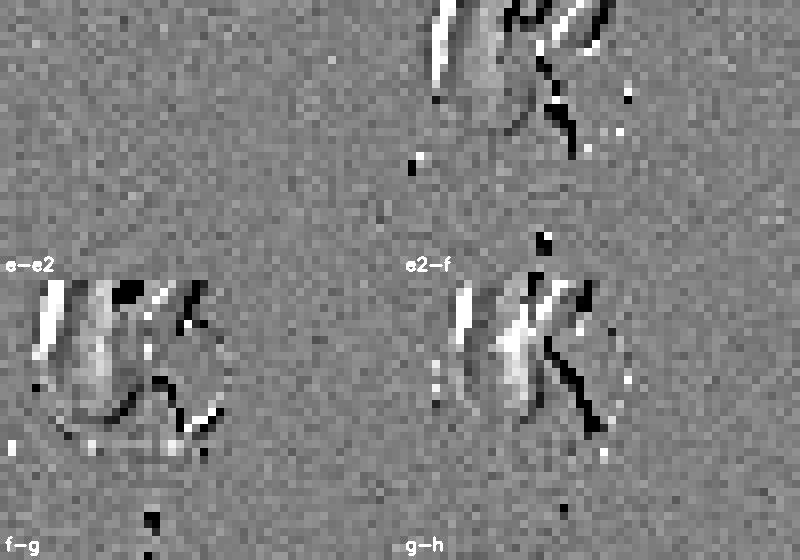

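>>> drive_tool(
  targets=[-0.0006,0.001,0.001,0,0,5,0.021,-0.0006,0.001,0.002,0,0,12,0.021,-0.0006,0.001,0.0022,0,0,20,0.021,-0.0006,0.001,0.0022,0,0,28,0.021,-0.0006,0.001,0.0024,0,0,36,0.021,-0.0006,0.001,0.0024,0,0,44,0.021,-0.0006,0.001,0.0026,0,0,52,0.021,-0.0006,0.001,0.0026,0,0,60,0.021,-0.0006,0.001,0.0028,0,0,68,0.021,-0.0006,0.001,0.0028,0,0,76,0.021,-0.0006,0.001,0.003,0,0,84,0.021,-0.0006,0.001,0.003,0,0,90,0.021],
)

```text
clock: 7.35
ee_pos: [0.6373, -0.1028, 0.2116]
tool_rot: [[0.685, -0.728, 0.003], [-0.728, -0.685, -0.0], [0.002, -0.002, -1.0]]
wrist_force: [-0.5, -1.2, 3.4]
finger_gap: 0.0212
```

```bash
python3 p.py i; python3 snap.py i2
```

```text
7.4 [ 0.6373 -0.1028  0.2116] -46.97 [-0.42  0.7   1.99] [-0.037  0.054  0.019] 0.0207 34.8
i A [95, 91, 140, 151, 153, 155, 134, 92, 79, 54, 59, 103, 106, 104] B [85, 88, 83, 80, 86, 88, 85, 107, 125, 139, 140, 125]
7.5 [ 0.6372 -0.1027  0.2108] -46.2 [ 0.91 -0.55  0.46] [-0.002 -0.008 -0.015] 0.0211 [-12.2  34. ]
```

View pics/c_i2.png

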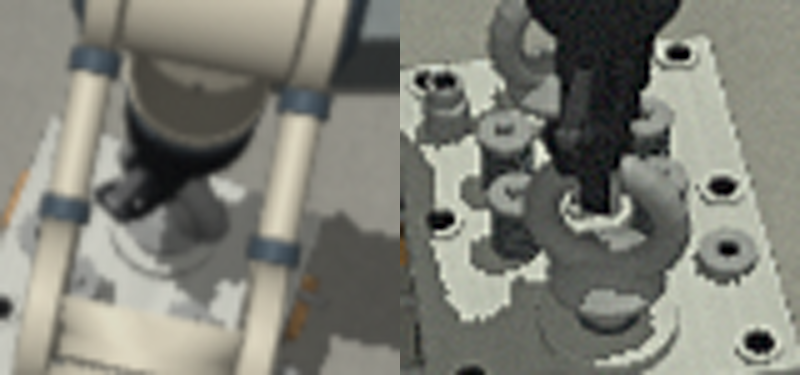

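>>> drive_tool(
  targets=[0,0,0,0,0,5,0.021,0,0,0,0,0,12,0.021,0,0,0.0003,0,0,20,0.021,0,0,0.0003,0,0,28,0.021,0,0,0.0005,0,0,36,0.021,0,0,0.0005,0,0,44,0.021,0,0,0.0006,0,0,52,0.021,0,0,0.0006,0,0,60,0.021,0,0,0.0008,0,0,68,0.021,0,0,0.0008,0,0,76,0.021,0,0,0.0008,0,0,84,0.021,0,0,0.0008,0,0,90,0.021],
)

```text
clock: 8.7
ee_pos: [0.6373, -0.1031, 0.2097]
tool_rot: [[-0.724, -0.689, 0.002], [-0.689, 0.724, -0.001], [-0.001, -0.001, -1.0]]
wrist_force: [1.4, -1.1, 1.6]
finger_gap: 0.021
```

```bash
python3 p.py j; python3 snap.py j2
```

```text
8.75 [ 0.6372 -0.103   0.2097] -136.66 [ 0.63 -1.08  0.61] [-0.079  0.019  0.044] 0.0213 124.5
j A [80, 79, 82, 77, 87, 95, 97, 88, 84, 56, 59, 101, 106, 104] B [148, 147, 150, 150, 153, 155, 137, 117, 111, 124, 141, 124]
8.85 [ 0.6369 -0.1027  0.2094] -135.99 [ 0.6  -0.13  0.97] [-0.054  0.022 -0.003] 0.0208 [-12.2 123.8]
```

View pics/c_j2.png

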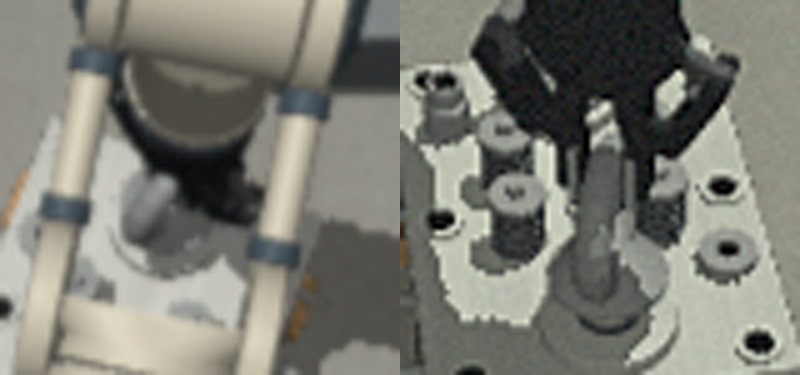

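>>> drive_tool(
  targets=[0,0,0,0,0,0,0.05,0,0,0,0,0,0,0.07,0,0,0,0,0,0,0.0854,0,0,0,0,0,0,0.0854,0,0,0,0,0,0,0.0854,0,0,-0.02,0,0,0,0.0854,0,0,-0.03,0,0,0,0.0854,0,0,-0.03,0,0,-8,0.0854,0,0,-0.03,0,0,-16,0.0854,0,0,-0.03,0,0,-24,0.0854,0,0,-0.03,0,0,-32,0.0854,0,0,-0.03,0,0,-40,0.0854],
)

```text
clock: 10.05
ee_pos: [0.6369, -0.1028, 0.2399]
tool_rot: [[-0.101, -0.995, 0.001], [-0.995, 0.101, -0.0], [0.0, -0.001, -1.0]]
wrist_force: [-0.2, 0.4, 0.5]
finger_gap: 0.0852
```

>>> drive_tool(
  targets=[0,0,0,0,0,-8,0.0854,0,0,0,0,0,-16,0.0854,0,0,0,0,0,-24,0.0854,0,0,0,0,0,-32,0.0854,0,0,0,0,0,-40,0.0854,0,0,0,0,0,-48,0.0854,0,0,0,0,0,-56,0.0854,0,0,0,0,0,-64,0.0854,0,0,0,0,0,-72,0.0854,0,0,0,0,0,-80,0.0854,0,0,0,0,0,-88,0.0854,0,0,0,0,0,-96,0.0854],
)

```text
clock: 11.25
ee_pos: [0.6369, -0.1029, 0.2399]
tool_rot: [[1.0, 0.003, 0.001], [0.003, -1.0, -0.0], [0.001, 0.0, -1.0]]
wrist_force: [-0.0, 0.5, -0.9]
finger_gap: 0.0855
```

>>> drive_tool(
  targets=[0,0,0,0,0,-8,0.0854,0,0,0,0,0,-16,0.0854,0,0,0,0,0,-24,0.0854,0,0,0,0,0,-32,0.0854,0,0,0,0,0,-40,0.0854,0,0,0,0,0,-44,0.0854,0,0,0,0,0,-44,0.0854,0,0,0,0,0,-44,0.0854],
)

```text
clock: 12.05
ee_pos: [0.6369, -0.1029, 0.2398]
tool_rot: [[0.722, 0.691, 0.001], [0.691, -0.722, -0.0], [0.0, 0.0, -1.0]]
wrist_force: [0.4, -0.3, 0.9]
finger_gap: 0.0856
```

```bash
python3 snap.py k
```

```text
12.15 [ 0.6368 -0.1028  0.2396] 43.77 [ 0.17  0.19 -0.65] [-0.02  -0.016 -0.027] 0.0854 [-12.2 -56. ]
```

View pics/c_k.png

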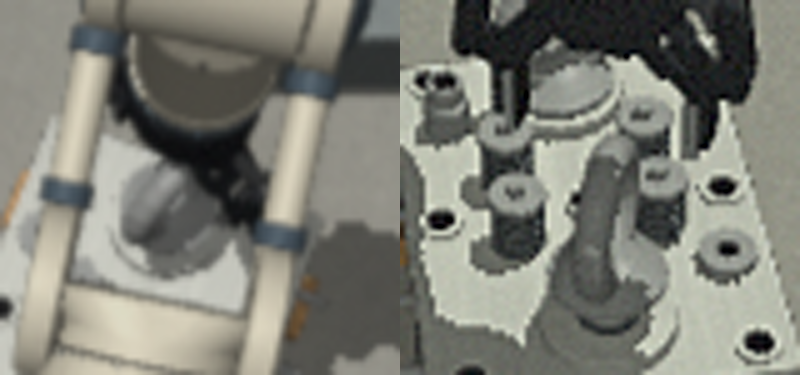

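```bash
python3 - <<'E'
from h import *
overlay("scene",cv2.imread("pics/scene_k.png"),np.array([.6372,-.1027,.194]),[(np.radians(43.5),(0,0,255)),(np.radians(38),(0,255,0))],9,(290,195),(55,55),"pics/o5.png")
E
```

```text
(no output)
```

View pics/o5.png

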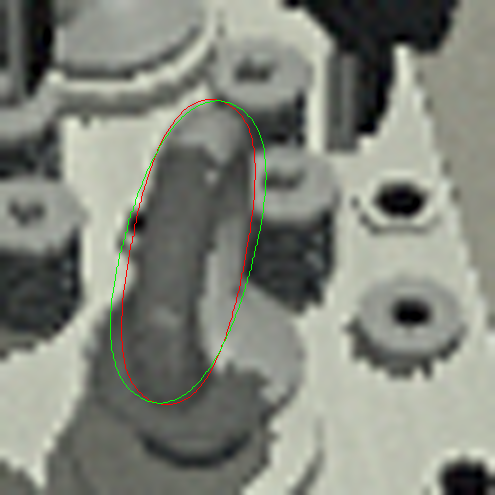

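>>> drive_tool(
  targets=[0,0,0.015,0,0,0,0.0854,0,0,0.025,0,0,0,0.0854,0,0,0.031,0,0,0,0.0854,0,0,0.031,0,0,0,0.05,0,0,0.031,0,0,0,0.03,0,0,0.031,0,0,0,0.022,0,0,0.031,0,0,0,0.021,0,0,0.031,0,0,0,0.021,0,0,0.031,0,0,0,0.021],
)

```text
clock: 13.05
ee_pos: [0.6369, -0.1028, 0.2088]
tool_rot: [[0.721, 0.693, 0.001], [0.693, -0.721, -0.0], [0.0, 0.0, -1.0]]
wrist_force: [-1.0, 0.5, 0.5]
finger_gap: 0.021
```

```bash
python3 p.py l
```

```text
13.1 [ 0.6368 -0.1028  0.2087] 43.86 [0.5  0.89 0.53] [ 0.03  -0.001  0.019] 0.0211 -56.0
l A [81, 79, 80, 80, 88, 96, 97, 87, 84, 56, 59, 103, 106, 106] B [147, 149, 150, 151, 152, 155, 144, 105, 98, 121, 142, 126]
```

>>> drive_tool(
  targets=[0,0,0,0,0,6,0.021,0,0,0,0,0,14,0.021,0,0,0,0,0,22,0.021,0,0,0,0,0,30,0.021,0,0,0,0,0,38,0.021,0,0,0,0,0,46,0.021,0,0,0,0,0,54,0.021,0,0,0,0,0,62,0.021,0,0,0,0,0,70,0.021,0,0,0,0,0,78,0.021,0,0,0,0,0,86,0.021,0,0,0,0,0,94,0.021],
)

```text
clock: 14.3
ee_pos: [0.6373, -0.1027, 0.2081]
tool_rot: [[0.637, -0.771, 0.001], [-0.771, -0.637, 0.0], [0.0, -0.001, -1.0]]
wrist_force: [3.4, -0.6, -2.0]
finger_gap: 0.0213
```

>>> drive_tool(
  targets=[0,0,0,0,0,8,0.021,0,0,0,0,0,16,0.021,0,0,0,0,0,24,0.021,0,0,0,0,0,32,0.021,0,0,0,0,0,40,0.021,0,0,0,0,0,48,0.021,0,0,0,0,0,56,0.021,0,0,0,0,0,64,0.021,0,0,0,0,0,72,0.021,0,0,0,0,0,80,0.021,0,0,0,0,0,88,0.021,0,0,0,0,0,94,0.021],
)

```text
clock: 15.5
ee_pos: [0.6372, -0.1032, 0.2074]
tool_rot: [[-0.814, -0.581, 0.0], [-0.581, 0.814, -0.0], [0.0, -0.0, -1.0]]
wrist_force: [3.7, -0.4, -3.4]
finger_gap: 0.0212
```

>>> drive_tool(
  targets=[0,0,0,0,0,0,0.021,0,0,0,0,0,0,0.021],
)

```text
clock: 15.7
ee_pos: [0.6367, -0.1027, 0.2085]
tool_rot: [[-0.809, -0.588, -0.0], [-0.588, 0.809, 0.0], [0.0, 0.0, -1.0]]
wrist_force: [1.1, 0.8, -0.6]
finger_gap: 0.021
```

```bash
python3 p.py m; python3 snap.py m2
```

```text
15.75 [ 0.6367 -0.1027  0.2086] -143.99 [0.74 0.44 0.55] [ 0.117 -0.076  0.013] 0.021 131.8
m A [79, 80, 83, 84, 90, 95, 98, 92, 76, 47, 57, 104, 106, 105] B [147, 149, 151, 153, 152, 153, 155, 147, 141, 134, 117, 118]
15.85 [ 0.6367 -0.1027  0.2088] -144.04 [ 0.45 -0.09 -0.31] [ 0.019 -0.049  0.012] 0.0209 [-12.2 131.9]
```

View pics/c_m2.png

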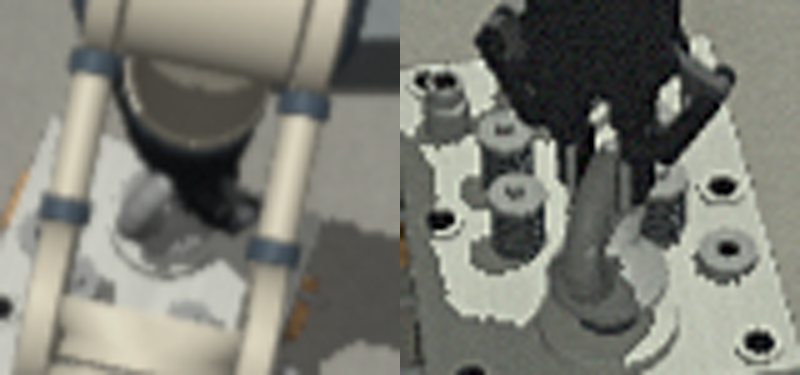

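Now close the grip firmly and check.

>>> drive_tool(
  targets=[0,0,0,0,0,0,0.0205,0,0,0,0,0,0,0.02,0,0,0,0,0,0,0.0185,0,0,0,0,0,0,0.0185,0,0,0,0,0,0,0.0185,0,0,0,0,0,0,0.0185],
)

```text
clock: 16.45
ee_pos: [0.6368, -0.1026, 0.2088]
tool_rot: [[-0.81, -0.586, 0.0], [-0.586, 0.81, 0.0], [-0.0, -0.0, -1.0]]
wrist_force: [0.4, 1.8, 1.6]
finger_gap: 0.019
```

```bash
python3 p.py n 0 f h j m; python3 df.py h j m n; python3 col.py h j m n >/dev/null; python3 snap.py n2
```

```text
16.5 [ 0.6368 -0.1026  0.2088] -144.13 [0.63 2.85 1.15] [ 0.353 -0.12   0.044] 0.0195 131.9
n A [80, 78, 83, 85, 91, 94, 100, 93, 79, 49, 57, 103, 106, 105] B [149, 148, 151, 152, 154, 154, 154, 148, 141, 135, 117, 119]
0 A [147, 146, 144, 146, 149, 135, 90, 84, 79, 49, 57, 99, 104, 102] B [140, 152, 151, 149, 151, 148, 133, 126, 136, 136, 137, 142]
f A [85, 88, 93, 96, 97, 98, 87, 90, 83, 49, 58, 105, 104, 104] B [150, 151, 153, 153, 153, 152, 139, 127, 155, 145, 140, 144]
h A [82, 82, 84, 87, 94, 99, 93, 89, 77, 49, 60, 104, 105, 105] B [151, 152, 152, 154, 156, 144, 132, 109, 113, 133, 143, 145]
j A [80, 79, 82, 77, 87, 95, 97, 88, 84, 56, 59, 101, 106, 104] B [148, 147, 150, 150, 153, 155, 137, 117, 111, 124, 141, 124]
m A [79, 80, 83, 84, 90, 95, 98, 92, 76, 47, 57, 104, 106, 105] B [147, 149, 151, 153, 152, 153, 155, 147, 141, 134, 117, 118]
16.6 [ 0.6368 -0.1027  0.2087] -144.13 [2.22 2.6  2.79] [ 0.404 -0.159  0.057] 0.0189 [-12.2 131.9]
```

View pics/df_n.png

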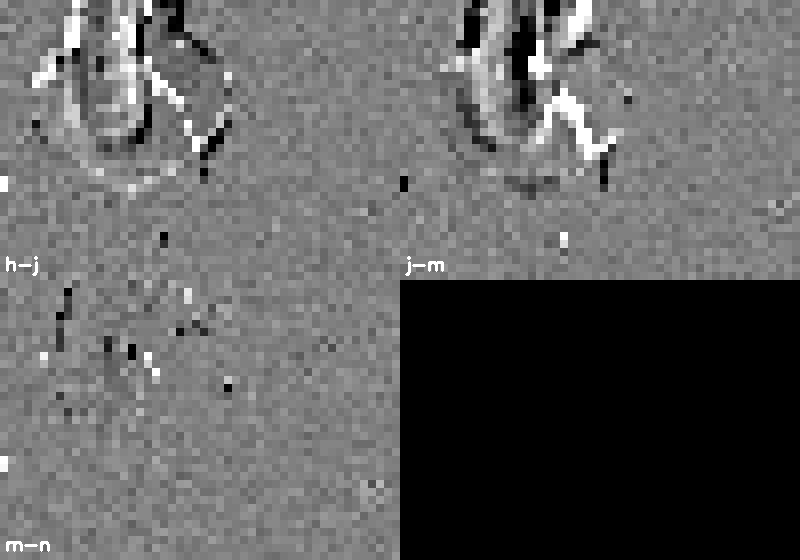

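View pics/col_n.png

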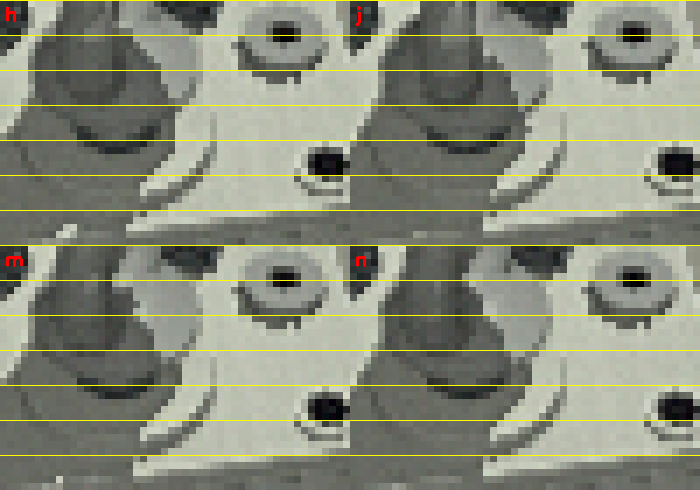

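>>> drive_tool(
  targets=[0,0,0,0,0,0,0.017,0,0,0,0,0,0,0.016,0,0,0,0,0,0,0.016],
)

```text
clock: 16.9
ee_pos: [0.6368, -0.1026, 0.2088]
tool_rot: [[-0.81, -0.586, 0.0], [-0.586, 0.81, 0.0], [-0.0, -0.0, -1.0]]
wrist_force: [0.2, 2.4, 2.5]
finger_gap: 0.0181
```

```bash
python3 p.py o n; python3 snap.py o2
```

```text
16.95 [ 0.6368 -0.1027  0.2087] -144.13 [0.39 2.51 3.69] [ 0.478 -0.126  0.072] 0.0186 131.9
o A [80, 81, 82, 85, 90, 96, 98, 93, 78, 49, 59, 103, 107, 105] B [147, 150, 149, 153, 153, 153, 155, 149, 139, 134, 115, 121]
n A [80, 78, 83, 85, 91, 94, 100, 93, 79, 49, 57, 103, 106, 105] B [149, 148, 151, 152, 154, 154, 154, 148, 141, 135, 117, 119]
17.05 [ 0.6368 -0.1026  0.2087] -144.13 [-0.13  3.24  4.45] [ 0.508 -0.086  0.085] 0.0183 [-12.2 131.9]
```

>>> drive_tool(
  targets=[0,0,0,0,0,0,0.013,0,0,0,0,0,0,0.01,0,0,0,0,0,0,0.01,0,0,0,0,0,0,0.01,0,0,0,0,0,0,0.01,0,0,0,0,0,0,0.01],
)

```text
clock: 17.65
ee_pos: [0.6369, -0.1026, 0.2087]
tool_rot: [[-0.81, -0.586, 0.0], [-0.586, 0.81, 0.0], [-0.0, -0.0, -1.0]]
wrist_force: [0.0, 4.8, 4.2]
finger_gap: 0.0182
```

```bash
python3 p.py q; python3 p.py r; python3 df.py m q r >/dev/null; python3 snap.py s
```

```text
17.7 [ 0.6368 -0.1027  0.2087] -144.14 [0.8  5.29 5.22] [ 0.76  -0.102  0.053] 0.0186 132.0
q A [88, 82, 81, 85, 90, 94, 98, 95, 78, 49, 57, 104, 106, 104] B [150, 149, 150, 151, 153, 154, 154, 147, 140, 134, 114, 118]
17.75 [ 0.6368 -0.1027  0.2087] -144.14 [1.56 4.69 5.1 ] [ 0.752 -0.111  0.047] 0.0184 132.0
r A [88, 83, 81, 84, 89, 95, 98, 94, 79, 49, 58, 104, 106, 105] B [147, 150, 151, 153, 152, 155, 154, 146, 141, 135, 115, 118]
17.85 [ 0.6368 -0.1027  0.2087] -144.14 [1.41 5.13 6.54] [ 0.775 -0.107  0.071] 0.0185 [-12.2 132. ]
```

View pics/df_r.png

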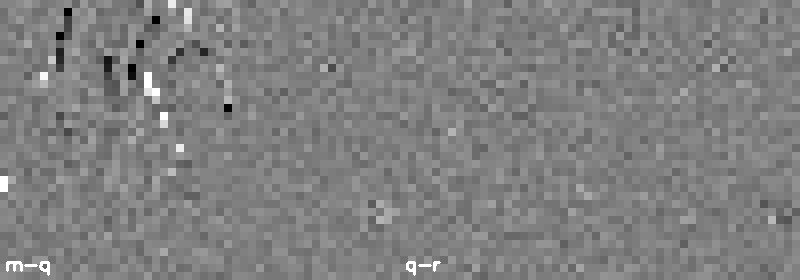

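View pics/scene_s.png

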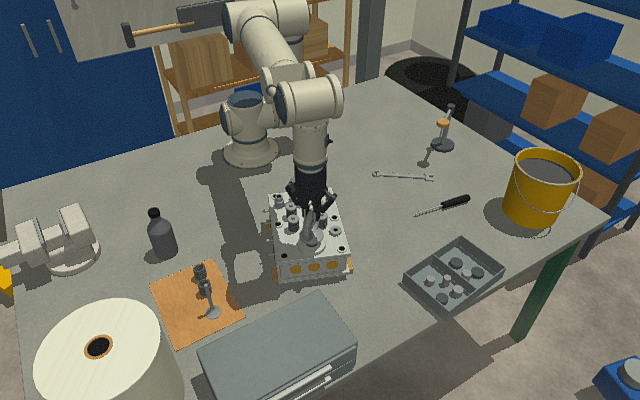

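```bash
python3 -c "
from workcell import workorder; print(workorder.close_job())"
```

```text
the job is handed in; nothing more can be done
None
```

I turned the eye back, saw it drop, then screwed it forward about one turn. I handed the job in at about 18 s with the fingers still closed on the ring. No verdict was reported.

**Turning back:** I held the ring bar loosely, with about 1 mm of play, and turned the eye anticlockwise. The collar fell by about 0.75 pixel (about 2.7 mm) in the picture when the tool was between 36° and 43° back from the start. I only confirmed this one 7° step later, so the backward turn ended at about 50°, roughly 7 to 14° past the drop.

**Screwing forward:** I turned it clockwise in two parts, 180° and then 188°, opening the fingers, lifting clear and turning the tool back in between. A picture taken during the regrasp showed the ring had not moved. The final angle is about 356° forward of the drop, known to about ±4°.

**Last checks:**
- **Height:** the collar is about 1.7 pixels (about 6 mm) lower than at the start. That fits the drop plus one 3 mm pitch. These heights are read from sub-pixel changes, so they are approximate.
- **Grip:** the fingers are stalled on the bar at 18.5 mm. That is less than the nominal 20 mm; I put it down to soft pads but did not confirm it.
- **Stillness:** the last two frames show the eye not moving. The readings at the wrist were about 8 N and 0.8 N m, still rising slightly.
- **Other things:** in the last overall picture nothing else appears to have moved. I judged that by eye, without measuring each item.

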